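Shift the gearbox selector into the switched gear

ROBOT

A 6-joint arm with a two-finger parallel gripper is mounted at the origin on the work surface. World frame = base frame: x ahead of the robot, y to its left, z up, the work surface at z = 0. Lengths are in m, angles in rad, forces in N, time in s.
With the tool pointing down it reaches from about 0.35 to 0.775 m from the base axis. Payload 7.3 kg.
Tool frame: the origin (TCP) lies between the finger pads; the fingertips stand ahead of it and the grasp point (between the pads) lies 6 mm ahead of it (robot.tip_extent is the x of the fingertips in the tool frame, in m); x points along the fingers, z is the direction in which the jaws open and shut, and the axes are right-handed (so a half turn about x gives the same grasp; the last joint's range is limited). The gripper opens to 92 mm and grips with 3 to 60 N. Pads are 19 mm wide; open, the fingers measure 130 mm over their backs; the gripper's body (75 mm by 190 mm) begins 47 mm behind the grasp point.
Start: joints at [1.144, 0.342, 1.524, -0, 1.275, -0.146], TCP at [0.145, 0.504, 0.252] pointing down, gripper open.
Joint ranges: [-2.53, 2.53], [-0.77, 2.02], [0.04, 2.7], [-1, 4.14], [0.28, 2.66], [-3.11, 3.11]. Speed limits (rad/s): [2.57, 2.57, 3.14, 3.14, 3.14, 3.14].

INTERFACE

Orientations are given as [roll, pitch, yaw] about the fixed x, y, z axes, in that order (R = Rz(yaw) Ry(pitch) Rx(roll)).
In Python, from cell import robot gives the robot as it stands. The module is installed in compiled form; this text tells all that it offers.
- The arm moves only by the shell command python3 -m creep 'ROWS' [FORCE]. ROWS is JSON, a list of rows, each an object with "translation": the shift along the tool's x, y, z in m, a list of three; "twist": the turn, a rotation vector about the tool's x, y, z in rad, a list of three; "hand": the opening in per cent of the stroke, from 0 (shut) to 100 (fully open). A call has 1 to 5 rows; each row is the pose to reach, as a shift and turn from the pose measured when the call began, along the tool's axes at that moment; what a row does not reach only later rows make up. A row lasts 1/10 s, in which the tool goes at most 50 mm and 8.59 degrees, less where a joint would pass 70% of its speed; a pose out of reach is approached as far as the arm can. A call with a gripper value outside its range is refused whole. The fingers move at their own pace and stop on an object; FORCE is the grip in N (left out, the last holds). Time passes only in rows, so rows that repeat a pose let the fingers close. It gives the time, the measured TCP pose, the force and the opening at its end, in the units of the state.
- robot.observe(): the state, without advancing time (a new reading comes with each control period).
- robot.read_camera(name): name is "scene" or "top" or "wrist"; returns the picture (384x512x3 uint8, blue, green, red); there is no depth.
- robot.calibration(name): a dict with "intrinsics" (3x3 intrinsics, pixels), "cam_to_world" (4x4, takes a point from camera to world coordinates); the wrist camera has in their place "mount" (4x4, takes a point from camera to tool coordinates, whose origin is the TCP and whose axes are the tool frame's). Camera axes: x right, y up, looking along -z (the intrinsics and any distortion apply to the point x, -y, -z); pixel columns grow to the right and rows downward; lengths in m; the calibration is good to about 2 mm. A picture is of the moment at which its call begins: read the wrist's pose just before it. calibration takes no time and is no camera call.
- robot.hand_in(): hands the job in, once; it reports no verdict.
The state is a dict: "time": time; "qpos": joint angles; "qvel": joint speeds; "joint_efforts": joint torques, N m; "tool_pos": TCP position; "tool_rot": TCP orientation; "contact_force": force on the tool from outside, world axes, zero at the start; "torque": the same for the moment, N m; "opening": finger opening in m.
Only numpy, scipy, OpenCV 4.12 (cv2) and the standard library are available. Lean on these libraries where they do the work, as an engineer would, in place of code of your own. Each camera call takes 0.05 s, during which the arm holds its last target. There are 200 camera calls.

TASK

Put the green gearbox in the gear that its position switch watches: with the outside of the fingers, push the ball-topped selector lever along the middle lane, across the gate and fully home into the corner slot beside the one upright barrel-shaped switch (the other three corners only have flat hexagonal plugs). Do not push it into any other corner slot on the way, and do not take the knob between the fingers. Leave the loose things around the gearbox where they are, and finish clear of the lever.

Things in the scene. Friction and masses are not known exactly. Their poses are not given: they have to be found in the camera images.
- gearbox: Fixed green gearbox, body 190 (x) by 220 (y) by 110 mm high, shaft stubs out to 166 mm along +y and -y, turned by some yaw. Origin under the centre of its foot, on the ledge. On its top lies a steel gate plate, 170 by 140 mm, top face 132 mm above the origin.
- gate_middle (a point): Centre of the gate, on the plate's top; axes as the gearbox's. Three lanes along x (62 mm long, 15 mm wide, at y = -28, 0, +28 mm) are joined only at mid-length (x = 0) by a 15 mm wide cross channel along y. The four ends of the outer lanes are the corner slots. Solid teeth with rounded tips part the lanes.
- knob (a point): Centre of the lever's black ball knob, 40 mm in diameter, on a 10 mm steel stalk that rocks about a pivot 180 mm below the ball, 26 mm above the gearbox's origin. Ball centre 206 mm above the ledge when upright, 194 mm in a corner slot. Starts somewhere in the middle lane; stays where it is left. About 4 N moves it; the slots guide it with about 4 mm of play at the knob.
- shift_fore (a joint): Lean of the lever along the lanes, rad: 0 in the cross channel, + towards the gearbox's +x, fully home (hard stop) at +0.25 or -0.25. The knob's offset along x is about 180 mm x sin(value), 43 mm when home.
- shift_cross (a joint): Lean of the lever across the gate, rad: 0 in the middle lane, + towards the gearbox's +y; outer lanes at +0.273 and -0.273 (stops at +-0.285). The knob's offset along y is 180 mm x sin(value), 49 mm in an outer lane.
- switch: The position switch: upright round steel barrel 18 mm in diameter, 30 mm tall, with a black tip, on the gate plate at one of its four corners (x = +-62, y = +-42 mm in the gearbox's frame), beside the end of the wanted corner slot; which corner varies. Origin at its foot. The other corners have flat hexagonal plugs 18 mm wide, 6 mm high.
- can_mid (a point): Loose yellow spray can 54 mm in diameter, 160 mm tall, standing near the gearbox; this point is half-way up.
- fan_mid (a point): Loose aluminium six-bladed fan wheel, 130 mm across, 30 mm high, lying near the gearbox; this point is its middle.
- spanner_grip (a point): Loose steel spanner 170 mm long, lying between the robot and the gearbox; this point is on its handle.
- bush_center (a point): Loose upright steel bush 40 mm in diameter, 45 mm tall, beyond the gearbox; this point is its centre.

How it is judged:
At the end, for the whole second after the job is handed in: The lever rests in the corner slot beside the position switch: leaning along the lane by more than 0.215 of 0.25 rad and across by more than 0.22 rad, its knob within 50 mm (seen from above) of the switch, and still ((value of joint shift_fore above 0.215 rad or value of joint shift_fore below -0.215 rad) and (value of joint shift_cross above 0.22 rad or value of joint shift_cross below -0.22 rad) and horizontal distance between knob and switch below 0.05 m and velocity of joint shift_fore between -0.05 and 0.05 rad/s and velocity of joint shift_cross between -0.05 and 0.05 rad/s); the robot touches nothing.
It fails at once if the lever is pushed into a corner slot that is not the one beside the switch ((value of joint shift_fore above 0.15 rad or value of joint shift_fore below -0.15 rad) and (value of joint shift_cross above 0.2 rad or value of joint shift_cross below -0.2 rad) and horizontal distance between knob and switch above 0.06 m).
It fails at once if the knob is taken between the fingers (the grasp point lies inside the ball) (distance between the grasp point and knob below 0.019 m).
It fails at once if the spray can, fan wheel, spanner or bush is moved by more than 20 mm (distance of any of can_mid, fan_mid, spanner_grip, bush_center from where it was at the start of the episode above 0.02 m).
It also fails if it takes over 51 s, if anything falls off the work surface, if the arm or the gripper's body presses on something with over 40 N, if the wrist force passes 120 N, or if a joint passes its speed limit or range.

## Working session

There is one attempt and no reset: what is moved stays moved. The work goes in short steps, Python scripts to look and compute and a shell command to move; the robot and the scene stay as the last step left them, time stands still between calls to the robot, and variables do not carry over. Pictures are saved under pics/ and viewed, about 8 in all and at most 12, crops included, and the job is handed in when it is done.

```bash
mkdir -p pics; python3 - <<'E'
from cell import robot
import cv2,numpy as np
s=robot.observe()
for k,v in s.items(): print(k,v)
print(robot.tip_extent)
for n in ("scene","top"):
    c=robot.calibration(n); print(n,{k:np.round(v,4).tolist() for k,v in c.items()})
    cv2.imwrite(f"pics/{n}0.png",robot.read_camera(n))
print({k:np.round(v,4).tolist() for k,v in robot.calibration("wrist").items()})
E
```

```text
time 0.0
qpos [ 1.14400448e+00  3.42692677e-01  1.52504936e+00 -1.20463715e-05
  1.27540129e+00 -1.46010477e-01]
qvel [-1.15915479e-03  9.35885997e-04  1.24369293e-03 -6.32425331e-04
 -1.15850634e-04 -9.11216488e-05]
joint_efforts [-4.55411719e-04 -4.31239843e+01 -2.44222444e+01  7.18205888e-02
  5.58702531e-02 -1.42366421e-04]
tool_pos [0.14530668 0.50408933 0.25104925]
tool_rot [ 3.00301053  1.56924561 -1.9901563 ]
contact_force [-0.0164264   0.27951741 -0.04122792]
torque [ 0.04895445  0.00098547 -0.0221702 ]
opening 0.0915211177208534
0.025
scene {'intrinsics': [[478.599, 0.0, 255.0847], [0.0, 478.599, 191.4547], [0.0, 0.0, 1.0]], 'cam_to_world': [[-0.1891, -0.6221, 0.7597, 1.3475], [0.9819, -0.109, 0.1551, 0.2004], [-0.0137, 0.7753, 0.6315, 0.795], [0.0, 0.0, 0.0, 1.0]]}
top {'intrinsics': [[465.4528, 0.0, 251.0923], [0.0, 465.4528, 190.1334], [0.0, 0.0, 1.0]], 'cam_to_world': [[-0.0058, 0.9859, -0.1671, 0.4032], [-0.9996, -0.0106, -0.028, 0.0107], [-0.0293, 0.1668, 0.9855, 1.2332], [0.0, 0.0, 0.0, 1.0]]}
{'intrinsics': [[267.5043, 0.0, 256.8926], [0.0, 267.5043, 190.0641], [0.0, 0.0, 1.0]], 'mount': [[0.0004, 0.3002, -0.9539, -0.1327], [0.0003, 0.9539, 0.3002, 0.0821], [1.0, -0.0004, 0.0003, -0.0002], [0.0, 0.0, 0.0, 1.0]]}
```

View pics/scene0.png

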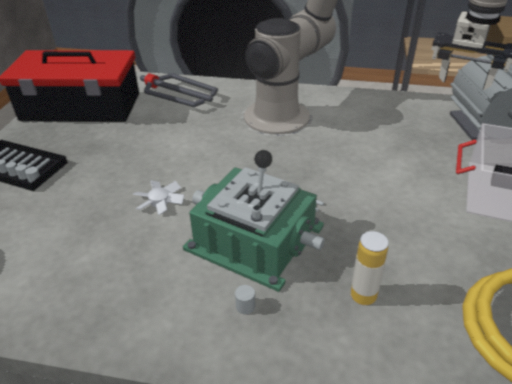

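View pics/top0.png

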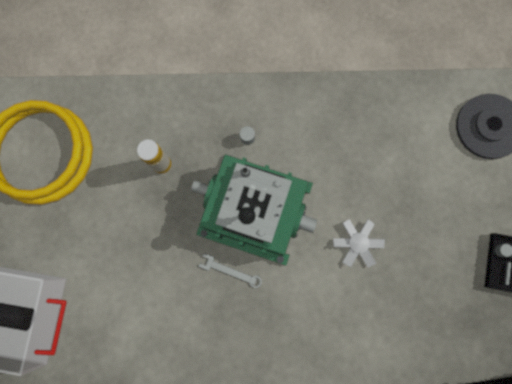

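Scene view: knob at about (263,158), a dark-tipped barrel at about (256,215) on the side away from the robot. Top view: plate centred at about (255,203), knob (247,215), dark tip at about (245,172). Can, fan, spanner and bush are all clear of the plate. I'll enlarge the plate.

```bash
python3 - <<'E'
import cv2,numpy as np
a=cv2.imread('pics/top0.png')[150:270,190:325]; b=cv2.imread('pics/scene0.png')[140:290,180:330]
f=lambda i,s:cv2.resize(i,None,fx=s,fy=s,interpolation=cv2.INTER_CUBIC)
A=f(a,3);B=f(b,2.4)
cv2.imwrite('pics/crop0.png',np.hstack([A,B[:360]]))
E
cat > h.py <<'E'
import numpy as np
from cell import robot
def ray(n,u,v):
    c=robot.calibration(n);K=np.array(c["intrinsics"]);T=np.array(c["cam_to_world"])
    d=np.array([(u-K[0,2])/K[0,0],-(v-K[1,2])/K[1,1],-1]);return T[:3,3],T[:3,:3]@d
def onz(n,u,v,z):
    o,d=ray(n,u,v);return o+d*(z-o[2])/d[2]
def tri(p,q):
    (a,d),(b,e)=ray("top",*p),ray("scene",*q)
    t=np.linalg.lstsq(np.c_[d,-e],b-a,rcond=None)[0]
    P,Q=a+t[0]*d,b+t[1]*e;return (P+Q)/2,np.linalg.norm(P-Q)
def proj(n,P):
    c=robot.calibration(n);K=np.array(c["intrinsics"]);T=np.array(c["cam_to_world"])
    q=T[:3,:3].T@(np.array(P)-T[:3,3]);return K[0,0]*q[0]/-q[2]+K[0,2],K[1,1]*q[1]/q[2]+K[1,2]
E
```

```text
(no output)
```

View pics/crop0.png

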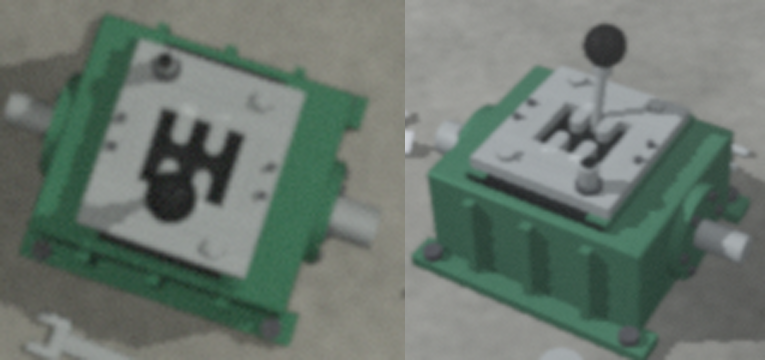

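Crop: the barrel switch is at crop (166,62), i.e. top image about (245,170); plugs at the other three corners. The lever stands in the middle lane, at the end nearer the robot (top 247,216). Now the measurements.

```bash
python3 - <<'E'
import cv2,numpy as np
from h import *
def knob(n,box):
    im=cv2.imread(f'pics/{n}0.png');x0,y0,x1,y1=box
    m=(im[y0:y1,x0:x1].max(2)<60).astype(np.uint8)
    m=cv2.morphologyEx(m,cv2.MORPH_OPEN,np.ones((7,7)))if n=="top" else m
    cs,_=cv2.findContours(m,0,2);c=max(cs,key=cv2.contourArea);(u,v),r=cv2.minEnclosingCircle(c)
    return (u+x0,v+y0),r
kt,r1=knob("top",(230,195,270,232));ks,r2=knob("scene",(245,142,282,172));print(kt,r1,ks,r2)
K,e=tri(kt,ks);print("knob",K,e)
C=np.array([(137,40),(305,95),(245,278),(78,222)])/3+[190,150]
for zl in(0.0,K[2]-.206+.003):
    P=np.array([onz("top",u,v,zl+.132)[:2] for u,v in C]);print(zl,P.mean(0),[np.linalg.norm(P[i]-P[(i+1)%4]).round(4) for i in range(4)])
    e1=P[1]-P[0]+P[2]-P[3]; e2=P[0]-P[3]+P[1]-P[2]
    print("dir",np.degrees(np.arctan2(*e1[::-1])),np.degrees(np.arctan2(*e2[::-1])))
    print("knob rel",K[:2]-P.mean(0))
    print("switch tip",onz("top",245.3,170.7,zl+.162)[:2]-P.mean(0))
print("sw tri",tri((245.3,170.5),((588-405)/2.4+180,172/2.4+140)))
for n,uv,z in(("can",(149,149),.16),("fan",(359,243),.03),("bush",(248,133),.045),("span",(231,271),.005)):print(n,onz("top",*uv,z))
E
```

```text
(246.0, 214.2857151031494) 8.6897611618042 (263.0, 158.875) 8.125100135803223
knob [0.52357631 0.05112556 0.20263957] 0.0008732205449056538
0.0 [0.55975228 0.03581128] [np.float64(0.1426), np.float64(0.1538), np.float64(0.1391), np.float64(0.1544)]
dir -109.04312778175711 -18.300233735796056
knob rel [-0.03617596  0.01531428]
switch tip [0.07159624 0.01859693]
-0.0003604278823050892 [0.55980351 0.03581952] [np.float64(0.1426), np.float64(0.1538), np.float64(0.1392), np.float64(0.1544)]
dir -109.0431277817571 -18.30023373579604
knob rel [-0.0362272   0.01530604]
switch tip [0.07162176 0.01860341]
sw tri (array([0.63437126, 0.05567187, 0.1493831 ]), np.float64(0.001530244575501349))
can [0.68753761 0.28471215 0.16      ]
fan [ 0.46719139 -0.23035531  0.03      ]
bush [0.75806334 0.05166115 0.045     ]
span [0.39842655 0.09907384 0.005     ]
```

```bash
cat >> h.py <<'E'
from scipy.spatial.transform import Rotation as Ro
def tool():
    s=robot.observe();return s,np.array(s["tool_pos"]),Ro.from_euler("xyz",s["tool_rot"]).as_matrix()
E
python3 - <<'E'
import cv2,numpy as np
from h import *
im=cv2.imread('pics/top0.png').max(2).astype(np.uint8)
m=np.zeros_like(im);m[184:225,228:275]=(im[184:225,228:275]<75)
ys,xs=np.nonzero(m)
P=np.array([onz("top",u,v,.130)[:2] for u,v in zip(xs,ys)])
# drop pixels belonging to knob
keep=np.hypot(xs-246,ys-214.3)>10; P=P[keep]
for yaw in(-17.5,-18.5,-19.5,-20.5):
    a=np.radians(yaw);R=np.array([[np.cos(a),-np.sin(a)],[np.sin(a),np.cos(a)]])
    q=P@R;lo,hi=np.percentile(q,1.5,0),np.percentile(q,98.5,0);print(yaw,lo,hi,hi-lo,"centre",R@((lo+hi)/2))
print(cv2.minAreaRect((P*1000).astype(np.float32)))
s,p,R=tool();print(p);print(R.round(3))
E
```

```text
-17.5 [0.49829073 0.17089008] [0.55242703 0.23630307] [0.0541363  0.06541299] centre [0.56226634 0.03619504]
-18.5 [0.49499216 0.1800406 ] [0.54843014 0.24566559] [0.05343797 0.06562499] centre [0.5622903  0.03631224]
-19.5 [0.49117783 0.189111  ] [0.54461609 0.25449553] [0.05343826 0.06538454] centre [0.56223061 0.0362034 ]
-20.5 [0.4872093  0.19812342] [0.54062965 0.2635966 ] [0.05342035 0.06547319] centre [0.56222296 0.03626176]
((561.6128540039062, 36.50619125366211), (66.54264831542969, 57.113243103027344), 70.72874450683594)
[0.14531292 0.50414111 0.25111823]
[[-0.001 -0.961  0.277]
 [-0.001  0.277  0.961]
 [-1.     0.    -0.001]]
```

Gate centre is about (0.562, 0.036), yaw about -19°. The switch is at local (+62,+42) and the knob at local x about -41, in the middle lane. Tool y is about -gearbox x and tool z is about gearbox y, after a 0.05 rad turn. Next I close the fingers and travel to a point behind the knob.

```bash
python3 -m creep '[{"translation":[0,-0.04,-0.03],"twist":[0.02,0,0],"hand":0},{"translation":[0,-0.08,-0.06],"twist":[0.05,0,0],"hand":0},{"translation":[0,-0.115,-0.088],"twist":[0.05,0,0],"hand":0},{"translation":[0,-0.15,-0.115],"twist":[0.05,0,0],"hand":0},{"translation":[0,-0.19,-0.145],"twist":[0.05,0,0],"hand":0}]' 20
cat > st.py <<'E'
from h import *
s,p,R=tool();a=np.radians(-19);G=np.array([[np.cos(a),-np.sin(a)],[np.sin(a),np.cos(a)]])
c=np.array([.562,.0363]);l=G.T@(p[:2]-c)
print("t",round(s["time"],2),"local",l.round(4),"z",p[2].round(4),"open",round(s["opening"],4),"F_local",(G.T@np.array(s["contact_force"])[:2]).round(1),"Fz",round(s["contact_force"][2],1),"tool z angle vs gb y",round(np.degrees(np.arctan2(R[1,2],R[0,2]))-71,2))
E
python3 st.py
```

```text
time: 0.6
tool_pos: [0.2881, 0.3108, 0.2511]
tool_rot: [2.893, 1.569, -2.15]
contact_force: [0.0, 0.6, -0.6]
opening: 0.0564
t 0.6 local [-0.3484  0.1703] z 0.2511 open 0.0564 F_local [-0.2  0.6] Fz -0.6 tool z angle vs gb y 0.1
```

```bash
python3 -m creep '[{"translation":[0,-0.03,-0.03],"twist":[0,0,0],"hand":0},{"translation":[0,-0.06,-0.065],"twist":[0,0,0],"hand":0},{"translation":[0,-0.09,-0.10],"twist":[0,0,0],"hand":0},{"translation":[0,-0.12,-0.135],"twist":[0,0,0],"hand":0},{"translation":[0,-0.15,-0.17],"twist":[0,0,0],"hand":0}]' 
python3 st.py
```

```text
time: 1.1
tool_pos: [0.3751, 0.0995, 0.2513]
tool_rot: [2.863, 1.569, -2.179]
contact_force: [0.7, 0.4, 0.1]
opening: 0.0164
t 1.1 local [-0.1973 -0.0011] z 0.2513 open 0.0164 F_local [0.6 0.6] Fz 0.1 tool z angle vs gb y 0.1
```

```bash
python3 -m creep '[{"translation":[0.01,-0.03,0],"twist":[0,0,0],"hand":0},{"translation":[0.025,-0.06,0],"twist":[0,0,0],"hand":0},{"translation":[0.045,-0.085,0],"twist":[0,0,0],"hand":0},{"translation":[0.046,-0.095,0],"twist":[0,0,0],"hand":0},{"translation":[0.046,-0.095,0],"twist":[0,0,0],"hand":0}]' 
python3 st.py
python3 -c "
from cell import robot;import cv2
cv2.imwrite('pics/w1.png',robot.read_camera('wrist'))"
```

```text
time: 1.6
tool_pos: [0.4652, 0.0684, 0.2048]
tool_rot: [2.32, 1.568, -2.723]
contact_force: [0.1, -0.0, 0.3]
opening: 0.0006
t 1.6 local [-0.102  -0.0011] z 0.2048 open 0.0006 F_local [0.1 0. ] Fz 0.3 tool z angle vs gb y 0.06
```

View pics/w1.png

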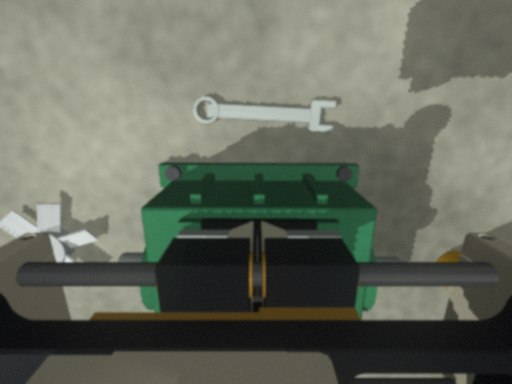

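The wrist camera looks from the robot side and sees only the spanner, fan and housing past the closed fingers; the knob is hidden. I'll rely on force and the scene/top cameras, and approach in small steps.

```bash
python3 -m creep '[{"translation":[0,-0.006,0.001],"twist":[0,0,0],"hand":0},{"translation":[0,-0.012,0.001],"twist":[0,0,0],"hand":0},{"translation":[0,-0.018,0.001],"twist":[0,0,0],"hand":0},{"translation":[0,-0.024,0.001],"twist":[0,0,0],"hand":0},{"translation":[0,-0.03,0.001],"twist":[0,0,0],"hand":0}]' | grep force
python3 st.py
python3 -m creep '[{"translation":[0,-0.004,0],"twist":[0,0,0],"hand":0},{"translation":[0,-0.008,0],"twist":[0,0,0],"hand":0},{"translation":[0,-0.012,0],"twist":[0,0,0],"hand":0},{"translation":[0,-0.016,0],"twist":[0,0,0],"hand":0},{"translation":[0,-0.02,0],"twist":[0,0,0],"hand":0}]' |grep force
python3 st.py
cat > look.py <<'E'
import sys,cv2
from h import *
n=sys.argv[1]
a=robot.read_camera("top");b=robot.read_camera("scene")
cv2.imwrite(f'pics/top{n}.png',a);cv2.imwrite(f'pics/scene{n}.png',b)
f=lambda i,s:cv2.resize(i,None,fx=s,fy=s,interpolation=cv2.INTER_CUBIC)
cv2.imwrite(f'pics/look{n}.png',np.hstack([f(a[145:265,190:315],3.2),f(b[120:248,190:323],3)]))
# scene-view knob: dark round blob, cast onto the plane of the ball centre
m=(b[130:215,200:310].max(2)<60).astype(np.uint8);m=cv2.morphologyEx(m,cv2.MORPH_OPEN,cv2.getStructuringElement(2,(9,9)))
g=np.radians(-19);G=np.array([[np.cos(g),-np.sin(g)],[np.sin(g),np.cos(g)]])
k,_,s,c=cv2.connectedComponentsWithStats(m)
for i in range(1,k):
    u,v=c[i]+[200,130]
    for z in(.205,.195):print("blob",s[i,2:].tolist(),(u.round(1),v.round(1)),"z",z,"local",(G.T@(onz("scene",u,v,z)[:2]-[.562,.0363])).round(4))
E
python3 look.py 2
```

```text
contact_force: [-1.6, 1.6, 2.2]
t 2.15 local [-0.0723  0.0002] z 0.2055 open 0.0001 F_local [-2.  1.] Fz 2.2 tool z angle vs gb y 0.1
contact_force: [-4.1, 1.4, 2.8]
t 2.65 local [-0.0529  0.0002] z 0.2054 open 0.0005 F_local [-4.3  0. ] Fz 2.8 tool z angle vs gb y 0.11
blob [15, 16, 163] (np.float64(259.6), np.float64(162.9)) z 0.205 local [-0.0219  0.0035]
blob [15, 16, 163] (np.float64(259.6), np.float64(162.9)) z 0.195 local [-0.0339 -0.0034]
```

View pics/look2.png

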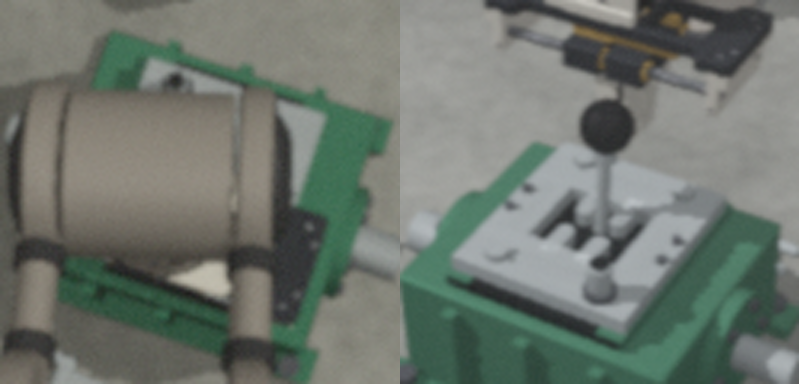

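Scene view: the knob is in the middle lane at crop (607,127), pushed from behind by the fingers, and the stalk is upright in the lane. It measures local x = -0.022 with the tool at -0.053, an offset of 31 mm. 22 mm more brings it to the cross channel.

```bash
python3 -m creep '[{"translation":[0,-0.005,0],"twist":[0,0,0],"hand":0},{"translation":[0,-0.010,0],"twist":[0,0,0],"hand":0},{"translation":[0,-0.015,0],"twist":[0,0,0],"hand":0},{"translation":[0,-0.019,0],"twist":[0,0,0],"hand":0},{"translation":[0,-0.0215,0],"twist":[0,0,0],"hand":0}]' |grep force
python3 st.py; python3 look.py 3
```

```text
contact_force: [-3.8, 0.5, 3.3]
t 3.25 local [-0.0303  0.0002] z 0.2053 open 0.0003 F_local [-3.7 -0.8] Fz 3.3 tool z angle vs gb y 0.09
blob [12, 6, 57] (np.float64(295.3), np.float64(132.0)) z 0.205 local [-0.1669  0.0158]
blob [12, 6, 57] (np.float64(295.3), np.float64(132.0)) z 0.195 local [-0.1814  0.0092]
blob [15, 17, 182] (np.float64(254.3), np.float64(167.2)) z 0.205 local [-0.0033  0.0015]
blob [15, 17, 182] (np.float64(254.3), np.float64(167.2)) z 0.195 local [-0.015  -0.0054]
```

Knob is at local x about -0.002, in the cross channel. I back off and go round to the -y side.

```bash
python3 -m creep '[{"translation":[0,0.02,0],"twist":[0,0,0],"hand":0},{"translation":[0,0.045,0],"twist":[0,0,0],"hand":0},{"translation":[0,0.045,-0.035],"twist":[0,0,0],"hand":0},{"translation":[0,0.045,-0.07],"twist":[0,0,0],"hand":0},{"translation":[0,0.02,-0.07],"twist":[0,0,0],"hand":0}]' |grep force
python3 st.py
python3 -m creep '[{"translation":[0,-0.025,0],"twist":[0,0,0],"hand":0},{"translation":[0,-0.05,0],"twist":[0,0,0],"hand":0},{"translation":[0,-0.05,0],"twist":[0,0,0],"hand":0},{"translation":[0,-0.05,0.008],"twist":[0,0,0],"hand":0},{"translation":[0,-0.05,0.016],"twist":[0,0,0],"hand":0}]' |grep force
python3 st.py; python3 look.py 4
```

```text
contact_force: [0.5, 0.5, 0.7]
t 3.85 local [-0.0518 -0.0726] z 0.2054 open 0.0003 F_local [0.3 0.7] Fz 0.7 tool z angle vs gb y -0.01
contact_force: [0.3, -0.1, -0.7]
t 4.35 local [-0.0024 -0.0561] z 0.205 open 0.0005 F_local [ 0.3 -0. ] Fz -0.7 tool z angle vs gb y -0.02
blob [9, 6, 42] (np.float64(263.0), np.float64(131.9)) z 0.205 local [-0.1316 -0.0495]
blob [9, 6, 42] (np.float64(263.0), np.float64(131.9)) z 0.195 local [-0.1455 -0.0573]
blob [15, 15, 153] (np.float64(252.5), np.float64(168.3)) z 0.205 local [0.002  0.0001]
blob [15, 15, 153] (np.float64(252.5), np.float64(168.3)) z 0.195 local [-0.0097 -0.0069]
```

View pics/look4.png

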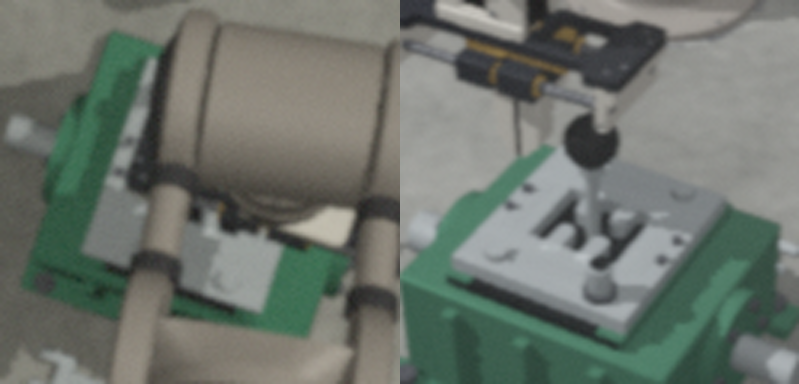

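Scene view: the stalk is at the middle of the gate, in line with the cross channel, knob at crop (592,140), with the fingers behind it on the -y side. I push along +y.

```bash
python3 -m creep '[{"translation":[0,-0.0015,0.008],"twist":[0,0,0],"hand":0},{"translation":[0,-0.0015,0.016],"twist":[0,0,0],"hand":0},{"translation":[0,-0.0015,0.024],"twist":[0,0,0],"hand":0},{"translation":[0,-0.0015,0.032],"twist":[0,0,0],"hand":0},{"translation":[0,-0.0015,0.04],"twist":[0,0,0],"hand":0}]' |grep force
python3 st.py; python3 look.py 5
```

```text
contact_force: [-1.8, -2.9, 3.3]
t 4.95 local [-0.0009 -0.0148] z 0.2055 open 0.0007 F_local [-0.8 -3.3] Fz 3.3 tool z angle vs gb y 0.09
blob [16, 17, 215] (np.float64(262.4), np.float64(170.0)) z 0.205 local [-0.0028  0.021 ]
blob [16, 17, 215] (np.float64(262.4), np.float64(170.0)) z 0.195 local [-0.0145  0.0144]
```

```bash
python3 -m creep '[{"translation":[0,0,0.007],"twist":[0,0,0],"hand":0},{"translation":[0,0,0.014],"twist":[0,0,0],"hand":0},{"translation":[0,0,0.020],"twist":[0,0,0],"hand":0},{"translation":[0,0,0.024],"twist":[0,0,0],"hand":0},{"translation":[0,0,0.026],"twist":[0,0,0],"hand":0}]' |grep force
python3 st.py; python3 look.py 6
```

```text
contact_force: [-0.1, -3.2, -1.7]
t 5.55 local [-0.0013  0.0122] z 0.2047 open 0.0004 F_local [ 0.9 -3.1] Fz -1.7 tool z angle vs gb y 0.16
blob [16, 17, 216] (np.float64(273.4), np.float64(175.8)) z 0.205 local [0.0037 0.0503]
blob [16, 17, 216] (np.float64(273.4), np.float64(175.8)) z 0.195 local [-0.0079  0.0442]
```

View pics/look6.png

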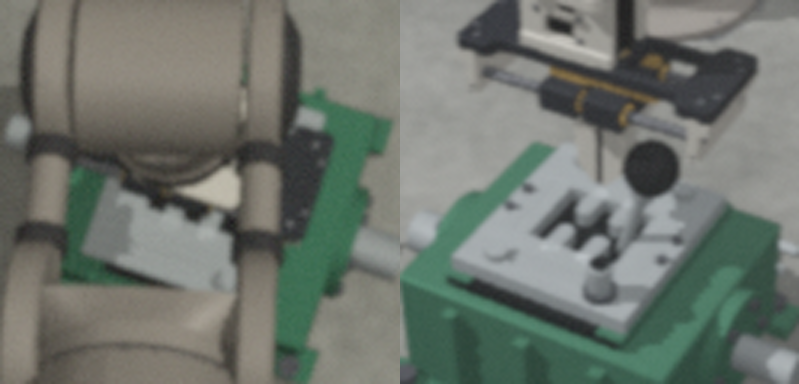

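Scene view: the stalk is at the outer (+y) lane junction, knob at crop (652,168), local about (-0.003, 0.047). I nudge 1.5 mm further, back off, and go round behind it.

```bash
python3 -m creep '[{"translation":[0,0,0.0015],"twist":[0,0,0],"hand":0},{"translation":[0,0,0.0015],"twist":[0,0,0],"hand":0},{"translation":[0,0,-0.02],"twist":[0,0,0],"hand":0},{"translation":[0,0.03,-0.03],"twist":[0,0,0],"hand":0},{"translation":[0,0.06,-0.03],"twist":[0,0,0],"hand":0}]' |grep force
python3 st.py
python3 -m creep '[{"translation":[0,0.02,0.01],"twist":[0,0,0],"hand":0},{"translation":[0,0.02,0.035],"twist":[0,0,0],"hand":0},{"translation":[0.004,0.02,0.065],"twist":[0,0,0],"hand":0},{"translation":[0.004,0.02,0.066],"twist":[0,0,0],"hand":0},{"translation":[0.004,0.02,0.066],"twist":[0,0,0],"hand":0}]' |grep force
python3 st.py; python3 look.py 7
```

```text
contact_force: [-0.1, 0.6, 0.1]
t 6.15 local [-0.0614 -0.0187] z 0.2054 open 0.0005 F_local [-0.3  0.6] Fz 0.1 tool z angle vs gb y 0.04
contact_force: [0.8, 0.1, -0.8]
t 6.65 local [-0.0815  0.048 ] z 0.2016 open 0.0003 F_local [0.8 0.3] Fz -0.8 tool z angle vs gb y 0.13
blob [14, 12, 115] (np.float64(275.6), np.float64(178.7)) z 0.205 local [0.0099 0.0587]
blob [14, 12, 115] (np.float64(275.6), np.float64(178.7)) z 0.195 local [-0.0016  0.0527]
```

```bash
python3 -m creep '[{"translation":[0,-0.015,0.001],"twist":[0,0,0],"hand":0},{"translation":[0,-0.03,0.001],"twist":[0,0,0],"hand":0},{"translation":[0,-0.045,0.001],"twist":[0,0,0],"hand":0},{"translation":[0,-0.055,0.001],"twist":[0,0,0],"hand":0},{"translation":[0,-0.062,0.001],"twist":[0,0,0],"hand":0}]' |grep force
python3 st.py; python3 look.py 8
```

```text
contact_force: [-3.3, 0.8, 2.9]
t 7.25 local [-0.0193  0.0475] z 0.2016 open 0.0003 F_local [-3.3 -0.3] Fz 2.9 tool z angle vs gb y -0.03
blob [15, 18, 184] (np.float64(272.6), np.float64(179.8)) z 0.205 local [0.0163 0.0551]
blob [15, 18, 184] (np.float64(272.6), np.float64(179.8)) z 0.195 local [0.0049 0.0491]
```

View pics/look8.png

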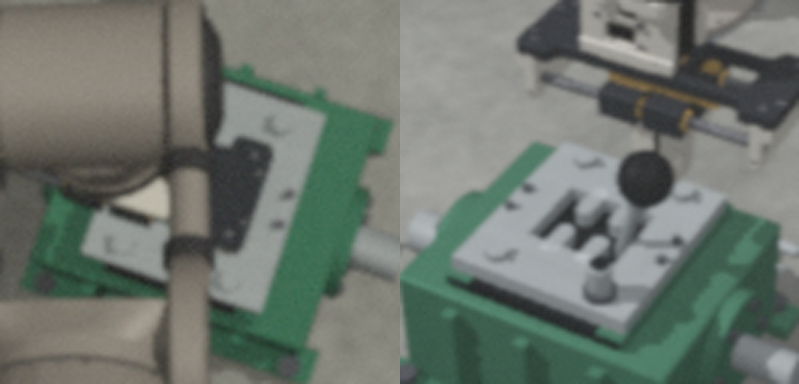

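Scene view: the knob, at crop (645,178), is moving along the +y lane towards the switch at crop (600,283), at local about (+0.010, 0.052). The force is the usual 3–4 N. I continue to the stop.

```bash
python3 -m creep '[{"translation":[0,-0.007,0],"twist":[0,0,0],"hand":0},{"translation":[0,-0.014,0],"twist":[0,0,0],"hand":0},{"translation":[0,-0.02,0],"twist":[0,0,0],"hand":0},{"translation":[0,-0.025,0],"twist":[0,0,0],"hand":0},{"translation":[0,-0.028,0],"twist":[0,0,0],"hand":0}]' |grep force
python3 st.py; python3 look.py 9
python3 -m creep '[{"translation":[0,-0.002,0],"twist":[0,0,0],"hand":0},{"translation":[0,-0.004,0],"twist":[0,0,0],"hand":0},{"translation":[0,-0.004,0],"twist":[0,0,0],"hand":0}]' |grep force
python3 st.py
```

```text
contact_force: [-3.8, -0.5, -1.8]
t 7.85 local [0.0091 0.0473] z 0.2007 open 0.0005 F_local [-3.4 -1.7] Fz -1.8 tool z angle vs gb y -0.02
blob [18, 19, 217] (np.float64(265.0), np.float64(189.4)) z 0.205 local [0.0505 0.0568]
blob [18, 19, 217] (np.float64(265.0), np.float64(189.4)) z 0.195 local [0.0396 0.0508]
contact_force: [-3.4, 1.2, -3.6]
t 8.25 local [0.0131 0.0473] z 0.2004 open 0.0005 F_local [-3.6  0. ] Fz -3.6 tool z angle vs gb y -0.03
```

```bash
python3 -m creep '[{"translation":[0,-0.0015,0],"twist":[0,0,0],"hand":0},{"translation":[0,-0.0015,0],"twist":[0,0,0],"hand":0}]' |grep force
python3 st.py; python3 -m creep '[{"translation":[0,-0.0015,0],"twist":[0,0,0],"hand":0},{"translation":[0,-0.0015,0],"twist":[0,0,0],"hand":0}]' |grep force
python3 st.py
```

```text
contact_force: [-3.2, 0.6, -2.5]
t 8.45 local [0.0146 0.0472] z 0.2003 open 0.0006 F_local [-3.2 -0.5] Fz -2.5 tool z angle vs gb y -0.03
contact_force: [-4.6, -0.0, -2.0]
t 8.65 local [0.0159 0.0472] z 0.2001 open 0.0004 F_local [-4.4 -1.5] Fz -2.0 tool z angle vs gb y -0.03
```

```bash
python3 -m creep '[{"translation":[0,-0.0015,0],"twist":[0,0,0],"hand":0},{"translation":[0,-0.0015,0],"twist":[0,0,0],"hand":0}]' |grep force
python3 st.py; python3 -m creep '[{"translation":[0,-0.0015,0],"twist":[0,0,0],"hand":0},{"translation":[0,-0.0015,0],"twist":[0,0,0],"hand":0}]' |grep force
python3 st.py;python3 look.py 10
```

```text
contact_force: [-5.2, 0.7, -2.0]
t 8.85 local [0.0171 0.0472] z 0.1999 open 0.0005 F_local [-5.2 -1. ] Fz -2.0 tool z angle vs gb y -0.03
contact_force: [-5.6, 2.1, -2.3]
t 9.05 local [0.0181 0.0472] z 0.1997 open 0.0004 F_local [-6.   0.2] Fz -2.3 tool z angle vs gb y -0.02
blob [17, 18, 205] (np.float64(263.6), np.float64(191.7)) z 0.205 local [0.0581 0.0578]
blob [17, 18, 205] (np.float64(263.6), np.float64(191.7)) z 0.195 local [0.0474 0.0518]
```

View pics/look10.png

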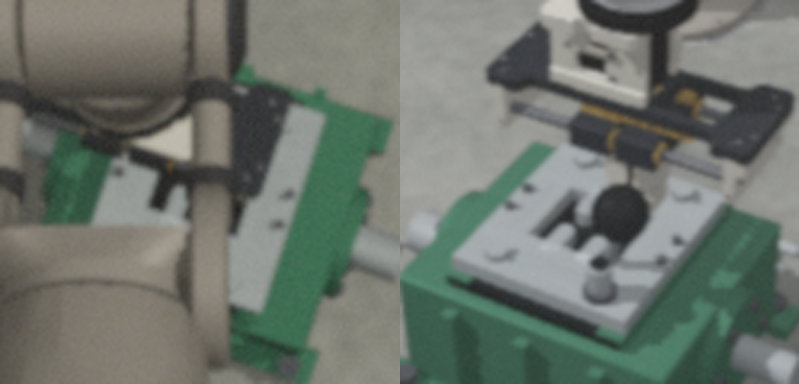

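Scene view: the knob is at crop (620,212), right beside the switch, at local about (0.046, 0.051), and the force is rising. I press a little more to confirm the stop.

```bash
python3 -m creep '[{"translation":[0,-0.003,0],"twist":[0,0,0],"hand":0},{"translation":[0,-0.006,0],"twist":[0,0,0],"hand":0},{"translation":[0,-0.006,0],"twist":[0,0,0],"hand":0},{"translation":[0,-0.006,0],"twist":[0,0,0],"hand":0}]' |grep force
python3 st.py
```

```text
contact_force: [-8.9, 2.7, -2.5]
t 9.55 local [0.0224 0.0472] z 0.199 open 0.0006 F_local [-9.3 -0.3] Fz -2.5 tool z angle vs gb y -0.0
```

```bash
python3 look.py 11; python3 -m creep '[{"translation":[0,0.02,0],"twist":[0,0,0],"hand":0},{"translation":[0,0.05,0],"twist":[0,0,0],"hand":0},{"translation":[0,0.09,0],"twist":[0,0,0],"hand":0},{"translation":[0,0.13,0],"twist":[0,0,0],"hand":0},{"translation":[-0.02,0.16,0],"twist":[0,0,0],"hand":0}]' |grep force
python3 st.py;python3 look.py 12
```

```text
blob [17, 18, 206] (np.float64(263.5), np.float64(192.1)) z 0.205 local [0.0592 0.0581]
blob [17, 18, 206] (np.float64(263.5), np.float64(192.1)) z 0.195 local [0.0485 0.0522]
contact_force: [0.3, 0.2, 0.9]
t 10.15 local [-0.1392  0.047 ] z 0.2201 open 0.0002 F_local [0.3 0.3] Fz 0.9 tool z angle vs gb y 0.01
blob [16, 16, 178] (np.float64(264.0), np.float64(192.0)) z 0.205 local [0.0584 0.0588]
blob [16, 16, 178] (np.float64(264.0), np.float64(192.0)) z 0.195 local [0.0477 0.0529]
```

The last 4 mm of push moved the knob only about 1 mm, so it is on the hard stop, and it stayed put when released. I move the arm aside for a two-view check.

```bash
python3 -m creep '[{"translation":[-0.01,0.01,0.03],"twist":[0,0,0],"hand":0},{"translation":[-0.03,0.03,0.07],"twist":[0,0,0],"hand":0},{"translation":[-0.03,0.06,0.11],"twist":[0,0,0],"hand":0},{"translation":[-0.03,0.09,0.15],"twist":[0,0,0],"hand":0},{"translation":[-0.03,0.12,0.19],"twist":[0,0,0],"hand":0}]' |grep force
python3 -m creep '[{"translation":[0,0.03,0.03],"twist":[0,0,0],"hand":0},{"translation":[0,0.06,0.06],"twist":[0,0,0],"hand":0},{"translation":[0,0.08,0.09],"twist":[0,0,0],"hand":0},{"translation":[0,0.08,0.09],"twist":[0,0,0],"hand":0},{"translation":[0,0.08,0.09],"twist":[0,0,0],"hand":0}]' |grep force
python3 st.py; python3 look.py 13
python3 - <<'E'
import cv2,numpy as np
from h import *
b=cv2.imread('pics/top13.png');m=(b[160:230,225:285].max(2)<60).astype(np.uint8)
m=cv2.morphologyEx(m,cv2.MORPH_OPEN,cv2.getStructuringElement(2,(13,13)))
k,_,s,c=cv2.connectedComponentsWithStats(m)
g=np.radians(-19);G=np.array([[np.cos(g),-np.sin(g)],[np.sin(g),np.cos(g)]])
for i in range(1,k):
    u,v=c[i]+[225,160];P,e=tri((u,v),(264,192));print(s[i],u,v,P,e,"local",G.T@(P[:2]-[.562,.0363]))
    print("to switch",np.linalg.norm(P[:2]-onz("top",245.3,170.7,.162)[:2]))
E
```

```text
contact_force: [1.7, -0.1, 0.6]
contact_force: [0.5, -1.1, -0.2]
t 11.25 local [-0.3374  0.3318] z 0.256 open 0.0004 F_local [ 0.8 -0.9] Fz -0.2 tool z angle vs gb y 0.14
blob [17, 17, 194] (np.float64(263.7), np.float64(191.7)) z 0.205 local [0.0578 0.0579]
blob [17, 17, 194] (np.float64(263.7), np.float64(191.7)) z 0.195 local [0.0471 0.0519]
[  6   6  16  15 187] 238.36363636363637 172.86631016042782 [0.62012639 0.069535   0.19144077] 0.000882277487883938 local [0.04413933 0.05034842]
to switch 0.01883496258775745
```

View pics/look13.png

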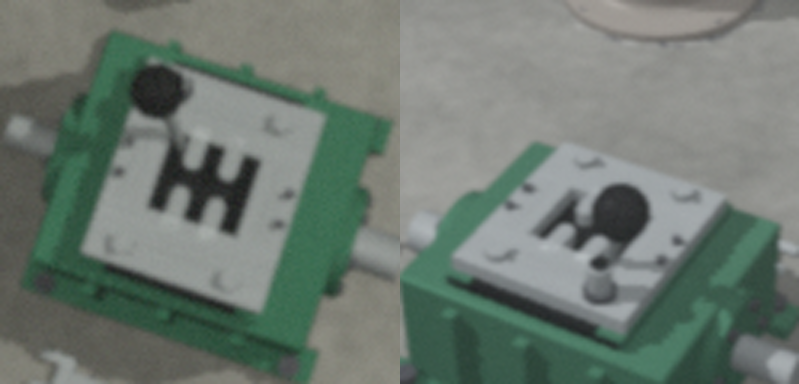

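The two-view check puts the knob at local (44, 50) mm, z 0.191, 19 mm from the switch: fully home in the correct corner. The picture shows it over the switch corner at crop (158,90), with the arm clear. I'll compare the loose items with the first picture and hand in.

```bash
python3 - <<'E'
import cv2,numpy as np
from cell import robot
a,b=cv2.imread('pics/top0.png'),cv2.imread('pics/top13.png')
for n,(x0,y0,x1,y1) in dict(can=(130,135,180,180),fan=(325,215,390,272),bush=(235,122,262,147),spanner=(195,250,265,290)).items():
    p,q=[cv2.cvtColor(i[y0:y1,x0:x1],6).astype(np.float32) for i in(a,b)]
    print(n,np.round(cv2.phaseCorrelate(p,q),2),cv2.absdiff(p,q).mean().round(1))
robot.hand_in()
E
```

```text
Traceback (most recent call last):
ValueError: setting an array element with a sequence. The requested array has an inhomogeneous shape after 1 dimensions. The detected shape was (2,) + inhomogeneous part.
```

```bash
python3 - <<'E'
import cv2,numpy as np
from cell import robot
a,b=cv2.imread('pics/top0.png'),cv2.imread('pics/top13.png')
for n,(x0,y0,x1,y1) in dict(can=(130,135,180,180),fan=(325,215,390,272),bush=(235,122,262,147),spanner=(195,250,265,290)).items():
    p,q=[cv2.cvtColor(i[y0:y1,x0:x1],6).astype(np.float32) for i in(a,b)]
    print(n,cv2.phaseCorrelate(p,q),cv2.absdiff(p,q).mean())
print(robot.hand_in())
E
```

```text
can ((0.08521348282164709, 0.438225404273755), 0.9979952074686687) 1.4982222
fan ((-0.04817398298933995, -0.04592704103364298), 1.0442835719497114) 1.3775978
bush ((0.3549383527192287, 0.38079233313823124), 1.0133098051283094) 1.5896297
spanner ((0.040469548607170225, -0.06771942314802715), 0.9827226956685384) 1.5803572
the job is handed in; nothing more can be done
None
```

The lever is in the corner slot beside the position switch, and the job is handed in; no verdict was reported. With the fingers shut, I pushed the knob from outside along the middle lane, across the channel to the gearbox's +y side, then into the +x/+y slot until it met the stop.

**Last checks**
- **Knob position:** both cameras together put it at (+44, +50) mm from the gate centre, at height 0.191 m. That is about 19 mm from the switch and matches fully home (43 and 49 mm nominal).
- **Hard stop:** about 4 mm of extra push at 9 N moved the knob by only about 1 mm, and it stayed there when released.
- **Loose things:** the can, fan, spanner and bush show less than half a pixel (about 1 mm) of image shift.
- **Arm and time:** the arm was well clear with no real contact force, at about 11 s of the 51 s allowed.

**Small disagreements**
- The scene camera alone, taking the ball height as 195 mm, put the knob 3 mm further along the lane (47 mm) than the two-view result.
- My first outline of the gate plate came out short, about 154 mm instead of 170 mm, so I used the slots to find the gate centre.
- My first script comparing the loose things failed on a print error before hand-in; I corrected it and ran it again.

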